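# Free a jammed moulding flask from its bell pattern plate

## Task

The aluminium flask has jammed on a locating pin of the bell pattern plate. Break it loose with the pry bar, its tip under the flask's pry lug and its blade bearing on the plate's steel heel bar, and lay the pry bar back on the rubber mat. Then lift the flask straight off by its blue lifting bar without knocking the bell pattern inside, and set it down gently, upright, in the middle of the empty plywood board, leaving everything else on the bench alone.

Things in the scene. Friction and masses are not known exactly. Their poses are not given: they have to be found in the camera images.
- plate: Dark steel bell pattern plate on a stack of wooden boards, fixed to the bench. Origin at bench height under its centre, z up; top face at z = 80 mm. 200 mm along x, 220 mm along y, 10 mm thick; at -y a tongue 70 mm wide reaches to 168 mm from the centre and carries the heel bar. Two round pins, 12 mm across, stand 28 mm above the top face at y = -90 and +90 mm, x = 0
- pattern: Bronze-coloured bell pattern, fixed on the middle of the plate inside the flask, visible through the flask's open top: mouth 84 mm across, 64 mm high over its button above the plate's top face. Origin: centre of its mouth, on the plate's top face
- heel (a point): Top middle of the heel bar (the fulcrum) on the plate's tongue: a round steel bar 12 mm thick and 56 mm long lying along the plate's x, 155 mm from the plate's centre on its -y side; its top stands 5 mm above the plate's top face, 85 mm above the bench. Axes as the plate's
- flask: Loose moulding flask, an open aluminium ring: outside 150 mm across, inside 140 mm, 100 mm high, about 0.8 kg. Origin: centre of its underside. It starts on the plate's top face, axes along the plate's. At y = -90 and +90 mm it has ears 12 mm thick with holes over the plate's pins, 2 mm play or more; the -y ear ends in a raised pry lug; a blue lifting bar crosses its top
- lug (a point): Pry lug on the flask's -y ear; this point: middle of its outer lower edge, 124 mm from the flask's axis. 50 mm wide (along x), free underneath from 104 to 124 mm from the axis; its flat underside is 16 mm above the flask's underside, 11 mm above the heel bar's top. With the tip 15 mm under it, the level bar swings 4 mm free, then must raise the lug 5 to 8 mm: 12 to 17 degrees in all
- bush (a point): Centre of the hole in the flask's -y ear, level with the flask's underside, 80 mm high when jammed. Sprung steel jaws at the foot of the plate's pin here grip the ear with some 40 to 80 N, over the first 3.5 mm of rise only; then they snap out under the ear, the freed ear rests on them, 3 to 4 mm up, and the flask lifts off freely. The +y pin is free
- lift_bar (a point): Middle of the blue lifting bar of the flask, 104 mm above the flask's underside, within 6 mm of being over its centre of mass. The bar lies along the flask's x, 158 mm long, 14 mm wide, 24 mm tall (from 92 to 116 mm above the flask's underside)
- bar: Loose steel pry bar with a red shank, 260 mm long, lying flat on the rubber mat, 0.45 kg, balanced near its middle. Origin: middle of its length on its flat underside; +x points to the tip, z up. Blade (x 60 to 130 mm) 30 mm wide, 7 mm thick, flush with the underside; steel neck (17 to 67 mm) 20 mm wide, 14 mm thick; red shank (-130 to 20 mm) 18 mm wide, 16 mm thick
- bar_tip (a point): Middle of the lower edge of the pry bar's tip, 130 mm from its origin; axes as the bar's
- bar_grip (a point): A good place to hold the pry bar: on the axis of the red shank, x = -55 mm from the bar's origin, 8 mm above its underside, 185 mm from the tip
- mat: Black rubber tool mat, fixed, 290 mm (x) by 130 mm (y), 4 mm thick. Origin: centre of its underside on the bench
- board: Empty plywood board, fixed, 220 mm square, 18 mm thick. Origin: centre of its underside on the bench
- bell_a: Bystander: bronze bell, 100 mm across, 99 mm high, standing mouth down. Origin: centre of its underside
- bell_b: Bystander: dark bell, 76 mm across, 72 mm high, standing mouth down. Origin: centre of its underside
- mallet: Bystander: wooden mallet lying down, 200 mm long along its x, head 100 mm wide and 60 mm high. Origin: under its middle
- rammer: Bystander: dark wooden hand rammer standing upright, 72 mm across, 190 mm high. Origin: centre of its foot
- clamp: Bystander: iron C-shaped flask clamp lying flat, 110 mm long, 16 mm high. Origin: under its back
- brush: Bystander: brush lying down, 180 mm long. Origin: under its middle
- sprue: Bystander: wooden sprue cone standing upright, 52 mm across, 100 mm high. Origin: centre of its foot
Not all that is in view belongs to the job. What is shaped like the flask but pink is not meant.

How it is judged:
By the outcome, as a careful person would: the job done as asked, in the order asked, and still so for the second after the job is handed in, with the robot touching nothing.
It also fails if it takes over 72 s, if anything falls off the work surface, if the arm or the gripper's body presses on something with over 40 N, if the wrist force passes 120 N, or if a joint passes its speed limit or range.

## Robot

A 7-joint arm with a two-finger parallel gripper is mounted at the origin on the work surface. World frame = base frame: x ahead of the robot, y to its left, z up, the work surface at z = 0. Lengths are in m, angles in rad, forces in N, time in s.
With the tool pointing down it reaches from about 0.35 to 0.9 m from the base axis. Payload 8.1 kg.
Tool frame: the origin (TCP) lies on the centre line of the jaws, within the pads' length; the fingertips stand arm.tips_ahead ahead of it and the grasp point (between the pads) lies 8 mm behind it (arm.tips_ahead is the distance from the TCP to the fingertips, in m); z points along the fingers, y is the direction in which the jaws open and shut (so a half turn about z gives the same grasp; the last joint's range is limited). The gripper opens to 92 mm and grips with 3 to 60 N. Pads are 19 mm wide; open, the fingers measure 130 mm over their backs; the gripper's body (75 mm by 190 mm) begins 47 mm behind the grasp point.
Start: joints at [-1.452, 0.434, 0.025, 1.573, -0.012, 1.134, -0.075], TCP at [0.138, 0.61, 0.238] pointing down, gripper open.
Joint ranges: [-2.62, 2.62], [-0.44, 2.09], [-1.27, 1.32], [0.08, 2.57], [-1.32, 4.46], [0.12, 2], [-2.74, 2.74]. Speed limits (rad/s): [2.22, 2.22, 3.01, 3.01, 3.14, 3.14, 3.14].

## Interface

Orientations are given as a rotation vector (axis times angle).
In Python, from cell import arm gives the robot as it stands. The module is installed in compiled form; this text tells all that it offers.
- The arm moves only by the tool jog_arm, never from a script. Its argument "moves" is a list of rows, each an object with "twist": the turn, a rotation vector about the tool's x, y, z in units of 10 degrees (1.0 is 10 degrees), a list of three; "xyz": the shift along the tool's x, y, z in units of 60 mm (1.0 is 60 mm), a list of three; "grip": the closure, from -1 (fully open) to 1 (shut). A call has 1 to 5 rows; each row is the pose to reach, as a shift and turn from the pose commanded when the call began, along the tool's axes at that moment; what a row does not reach only later rows make up. A row lasts 1/8 s, in which the tool goes at most 62.5 mm and 10.7 degrees, less where a joint would pass 70% of its speed; a pose out of reach is approached as far as the arm can. A call with a gripper value outside its range is refused whole. The fingers move at their own pace and stop on an object; "force" is the grip in N (left out, the last holds). Time passes only in rows, so rows that repeat a pose let the fingers close. It gives the time, the measured TCP pose, the force and the opening at its end, in the units of the state.
- arm.observe(): the state, without advancing time (a new reading comes with each control period).
- arm.get_image(name): name is "scene" or "top" or "wrist"; returns the picture (384x512x3 uint8, blue, green, red); there is no depth.
- arm.camera_params(name): a dict with "mtx" (3x3 intrinsics, pixels), "T" (4x4, takes a point from camera to world coordinates); the wrist camera has in their place "T_tool_cam" (4x4, takes a point from camera to tool coordinates, whose origin is the TCP and whose axes are the flange's). Camera axes: x right, y down, z forward; pixel columns grow to the right and rows downward; lengths in m; the calibration is good to about 2 mm. The wrist camera is an equidistant fisheye: a pixel r from the principal point sees the ray r / f radians off the axis. A picture is of the moment at which its call begins: read the wrist's pose just before it. camera_params takes no time and is no camera call.
- arm.sign_off(): hands the job in, once; it reports no verdict.
The state is a dict: "clock": time; "joints": joint angles; "dq": joint speeds; "joint_efforts": joint torques, N m; "position": TCP position; "ee_rot": TCP orientation; "force": force on the tool from outside, world axes, zero at the start; "ft_torque": the same for the moment, N m; "width": opening from 0.0 (shut) to 1.0 (fully open).
Only numpy, scipy, OpenCV 4.12 (cv2) and the standard library are available. Lean on these libraries where they do the work, as an engineer would, in place of code of your own. Each camera call takes 0.05 s, during which the arm holds its last target. There are 200 camera calls.

## Working session

There is one attempt and no reset: what is moved stays moved. The work goes in short steps, Python scripts to look and compute and a tool call to move; the robot and the scene stay as the last step left them, time stands still between calls to the robot, and variables do not carry over. Pictures are saved under pics/ and viewed, about 8 in all and at most 12, crops included, and the job is handed in when it is done.

Besides the shell and the picture viewer there is one more tool, called after "Request:" by a JSON object that holds its "method" and its "body", one argument or row to a line. jog_arm: Moves the arm, as the interface text tells. Its arguments: {"type":"object","properties":{"moves":{"type":"array","items":{"type":"object","properties":{"twist":{"type":"array","items":{"type":"number"}},"xyz":{"type":"array","items":{"type":"number"}},"grip":{"type":"number"}}}},"force":{"type":"number"}},"required":["moves"]}

```bash
mkdir -p pics; cat > h.py <<'E'
import numpy as np, cv2
from scipy.spatial.transform import Rotation as R
from cell import arm
def ray(name,uv,z):
    p=arm.camera_params(name); T=np.array(p["T"]); K=np.array(p["mtx"])
    uv=np.atleast_2d(np.array(uv,float)); d=np.c_[uv,np.ones(len(uv))]@np.linalg.inv(K).T@T[:3,:3].T
    o=T[:3,3]; return o+d*((z-o[2])/d[:,2:])
def proj(name,P):
    p=arm.camera_params(name); T=np.linalg.inv(np.array(p["T"])); K=np.array(p["mtx"])
    c=np.atleast_2d(P)@T[:3,:3].T+T[:3,3]; q=c@K.T; return q[:,:2]/q[:,2:]
def snap(name,f):
    im=arm.get_image(name); cv2.imwrite(f"pics/{f}.png",im); return im
def rel(target,Rt=None):
    "tool-frame shift (units of 60mm) and twist (units of 10deg)"
    s=arm.observe(); R0=R.from_rotvec(s["ee_rot"])
    d=R0.inv().apply(np.array(target)-s["position"])/0.06
    t=(R0.inv()*Rt).as_rotvec(degrees=True)/10 if Rt is not None else np.zeros(3)
    return d.round(3),t.round(3)
E
python3 - <<'E'
from h import *
a=snap("scene","s0");b=snap("top","t0")
cv2.imwrite("pics/both.png",np.hstack([cv2.resize(a,(400,300)),cv2.resize(b,(400,300))]))
s=arm.observe();print(s,arm.tips_ahead)
for n in("scene","top","wrist"):print(arm.camera_params(n))
E
```

```text
{'clock': 0.1, 'joints': array([-1.45158343,  0.43517073,  0.02497935,  1.57395914, -0.01158063,
        1.13401674, -0.07511856]), 'dq': array([-0.00015371, -0.00094472,  0.00157344, -0.00419317, -0.00059419,
        0.00064581, -0.00108682]), 'joint_efforts': array([ 2.37817905e-03, -6.69130325e+01,  9.87362489e-01, -3.15147328e+01,
       -6.06073067e-02,  3.76205449e-02,  4.74509238e-05]), 'position': array([0.1374637 , 0.60925952, 0.23703086]), 'ee_rot': array([-3.47840044e-01, -3.12226842e+00,  2.21379266e-03]), 'force': array([ 0.15825539, -0.12394076,  0.46417542]), 'ft_torque': array([ 0.014369  , -0.00520273, -0.0036815 ]), 'width': 1.0006953713231335} 0.011
{'mtx': array([[447.30098486,   0.        , 252.96693836],
       [  0.        , 447.30098486, 178.84685601],
       [  0.        ,   0.        ,   1.        ]]), 'T': array([[ 0.14641588,  0.63895133, -0.75518447,  1.50979784],
       [ 0.98915334, -0.10363265,  0.1040958 , -0.14796598],
       [-0.01174961, -0.76223452, -0.64719431,  1.02132953],
       [ 0.        ,  0.        ,  0.        ,  1.        ]])}
{'mtx': a
[... 223 characters left out ...]
    [-0.99984281,  0.01751668, -0.00274265,  0.02852216],
       [ 0.00181502, -0.05275514, -0.99860583,  1.35845838],
       [ 0.        ,  0.        ,  0.        ,  1.        ]])}
{'mtx': array([[297.31863964,   0.        , 257.81987062],
       [  0.        , 297.31863964, 189.25338017],
       [  0.        ,   0.        ,   1.        ]]), 'T_tool_cam': array([[ 9.47087105e-04, -9.69071714e-01, -2.46777464e-01,
         6.68982760e-02],
       [ 9.99999100e-01,  1.15231019e-03, -6.87197906e-04,
        -9.26047449e-04],
       [ 9.50308239e-04, -2.46776592e-01,  9.69071933e-01,
        -1.47593949e-01],
       [ 0.00000000e+00,  0.00000000e+00,  0.00000000e+00,
         1.00000000e+00]])}
```

View pics/t0.png

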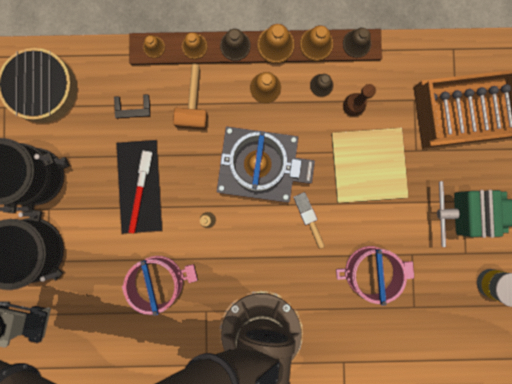

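View pics/s0.png

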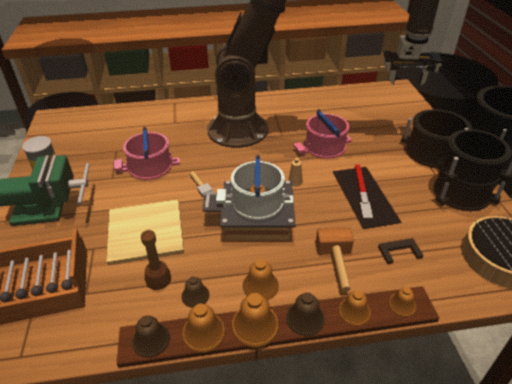

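```bash
python3 - <<'E'
from h import *
im=cv2.imread("pics/t0.png"); sc=cv2.imread("pics/s0.png")
hsv=cv2.cvtColor(im,cv2.COLOR_BGR2HSV)
def blob(mask,box,img):
    m=np.zeros_like(mask);x0,y0,x1,y1=box;m[y0:y1,x0:x1]=mask[y0:y1,x0:x1]
    c=max(cv2.findContours(m,0,1)[0],key=cv2.contourArea);return c,cv2.minAreaRect(c)
def show(n,c,r,z,cam="top"):
    b=cv2.boxPoints(r);w=ray(cam,b,z);ctr=ray(cam,r[0],z)[0]
    e=[w[1]-w[0],w[2]-w[1]];L=[np.linalg.norm(v) for v in e];l=e[int(np.argmax(L))]
    print(n,np.round(r[0],1),"ctr",ctr.round(4),"size",np.round(L,3),"ang",round(np.degrees(np.arctan2(l[1],l[0])),1))
H,S,V=cv2.split(hsv)
red=((H<8)|(H>172))&(S>170)&(V>100)
show("red",*blob(red.astype(np.uint8),(110,130,165,240),im),0.02)
mask=(((V>150)&(S<60))|red).astype(np.uint8);show("bar",*blob(mask,(118,140,160,236),im),0.012)
blue=((H>100)&(H<125)&(S>120)).astype(np.uint8);show("lift",*blob(blue,(225,125,295,195),im),0.196)
brd=((H>18)&(H<32)&(V>190)&(S<150)).astype(np.uint8);show("board",*blob(brd,(325,120,415,210),im),0.018)
show("mat",*blob((V<60).astype(np.uint8),(110,135,165,240),im),0.004)
c=im[110:225,210:330];t=im[135:240,110:165]
cv2.imwrite("pics/c1.png",np.hstack([cv2.resize(c,(600,575),interpolation=2),cv2.resize(t,(190,575),interpolation=2)]))
E
```

```text
red [135.2 209.5] ctr [0.3884 0.3823 0.02  ] size [0.143 0.02 ] ang -10.8
bar [139.4 191.9] ctr [0.4433 0.3711 0.012 ] size [0.258 0.03 ] ang -10.5
lift [258.2 159.4] ctr [0.5179 0.0025 0.196 ] size [0.134 0.015] ang -8.4
board [370.  164.8] ctr [ 0.5149 -0.3502  0.018 ] size [0.22  0.218] ang -86.6
mat [138.7 186.3] ctr [0.4613 0.3754 0.004 ] size [0.125 0.283] ang -177.1
```

View pics/c1.png

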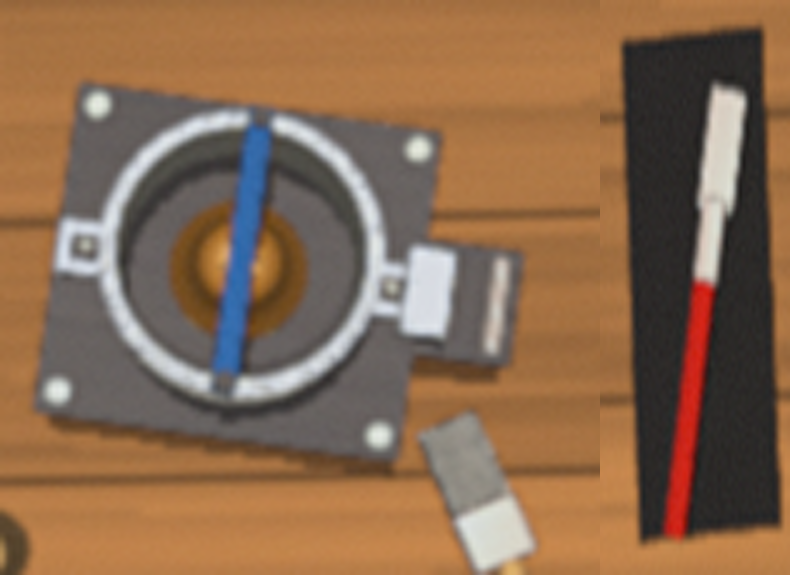

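```bash
python3 - <<'E'
from h import *
f=lambda p:np.array(p)/5+[210,110]
d=ray("top",f([(97,105),(418,150),(58,390),(380,436)]),.08)
print(d.round(4),d.mean(0).round(4))
p=ray("top",f([(87,246),(391,289)]),.108);print(p.round(4),p.mean(0).round(4),np.linalg.norm(p[0]-p[1]))
h=ray("top",f([(500,258),(490,355),(497,307)]),.085);print("heel",h.round(4))
v=p[0]-p[1];print("y-axis ang",np.degrees(np.arctan2(v[1],v[0])));v=h[0]-h[1];print("x ang",np.degrees(np.arctan2(v[1],v[0])))
for a,b in((0,2),(1,3),(1,0),(3,2)):
  v=d[a]-d[b];print(np.degrees(np.arctan2(v[1],v[0])))
s=arm.observe();R0=R.from_rotvec(s["ee_rot"]);print(R0.as_matrix().round(3))
# target over bar: tool x along bar yaw -10.6, z down
def down(a):
    a=np.radians(a);x=[np.cos(a),np.sin(a),0];y=[np.sin(a),-np.cos(a),0];return R.from_matrix(np.c_[x,y,[0,0,-1]])
print(rel([.388,.382,.20],down(-10.6)))
E
cat >> h.py <<'E'
def down(a):
    a=np.radians(a);x=[np.cos(a),np.sin(a),0];y=[np.sin(a),-np.cos(a),0];return R.from_matrix(np.c_[x,y,[0,0,-1]])
E
```

```text
[[ 0.6177  0.0844  0.08  ]
 [ 0.5873 -0.1069  0.08  ]
 [ 0.4476  0.1101  0.08  ]
 [ 0.417  -0.0804  0.08  ]] [0.5174 0.0018 0.08  ]
[[ 0.53    0.0902  0.108 ]
 [ 0.5017 -0.0863  0.108 ]] [0.5158 0.0019 0.108 ] 0.17879081324290552
heel [[ 0.5212 -0.1535  0.085 ]
 [ 0.4636 -0.1462  0.085 ]
 [ 0.492  -0.151   0.085 ]]
y-axis ang 80.91596781285668
x ang -7.287348622279674
-8.59655981703025
-8.826972590126497
-99.03390525409785
-99.14132817106575
[[-0.975  0.22  -0.   ]
 [ 0.22   0.975 -0.001]
 [-0.    -0.001 -1.   ]]
(array([-4.907, -2.775,  0.622]), array([1.0000e-03, 1.2000e-02, 1.7789e+01]))
```

Request:
{"method": "jog_arm", "body": {
  "moves": [
    {"xyz": [-1, -0.55, 0], "twist": [0, 0, 1]},
    {"xyz": [-2, -1.1, 0], "twist": [0, 0, 2]},
    {"xyz": [-3, -1.65, 0], "twist": [0, 0, 3]},
    {"xyz": [-4, -2.2, 0], "twist": [0, 0, 4]},
    {"xyz": [-4.9, -2.78, 0], "twist": [0, 0, 5]}
  ]
}}

```text
invalid input at $.moves[0]: expected keys twist, xyz, grip
```

Request:
{"method": "jog_arm", "body": {
  "moves": [
    {"xyz": [0, 0, 0], "twist": [0, 0, 1]},
    {"xyz": [0, 0, 0], "twist": [0, 0, 2]},
    {"xyz": [0, 0, 0], "twist": [0, 0, 3]},
    {"xyz": [0, 0, 0], "twist": [0, 0, 4]},
    {"xyz": [0, 0, 0], "twist": [0, 0, 5]}
  ]
}}

```text
invalid input at $.moves[0]: expected keys twist, xyz, grip
```

Request:
{"method": "jog_arm", "body": {
  "moves": [
    {"xyz": [0, 0, 0], "twist": [0, 0, 1]},
    {"xyz": [0, 0, 0], "twist": [0, 0, 2]},
    {"xyz": [0, 0, 0], "twist": [0, 0, 3]},
    {"xyz": [0, 0, 0], "twist": [0, 0, 4]},
    {"xyz": [0, 0, 0], "twist": [0, 0, 5]}
  ]
}}

```text
invalid input at $.moves[0]: expected keys twist, xyz, grip
```

```bash
python3 - <<'E'
from h import *
s=arm.observe();print(s["clock"],s["joints"].round(3),s["position"],R.from_rotvec(s["ee_rot"]).as_matrix().round(3))
print(rel([.388,.382,.12],down(-10.6)))
E
```

```text
0.1 [-1.452  0.435  0.025  1.574 -0.012  1.134 -0.075] [0.1374637  0.60925952 0.23703086] [[-0.975  0.22  -0.   ]
 [ 0.22   0.975 -0.001]
 [-0.    -0.001 -1.   ]]
(array([-4.907, -2.773,  1.955]), array([1.0000e-03, 1.2000e-02, 1.7789e+01]))
```

Request:
{"method": "jog_arm", "body": {
  "moves": [
    {"xyz": [-1, -0.55, 0], "twist": [0, 0, 1], "grip": -1},
    {"xyz": [-2, -1.1, 0], "twist": [0, 0, 2], "grip": -1},
    {"xyz": [-3, -1.65, 0], "twist": [0, 0, 3], "grip": -1},
    {"xyz": [-4, -2.2, 0], "twist": [0, 0, 4], "grip": -1},
    {"xyz": [-4.9, -2.78, 0], "twist": [0, 0, 5], "grip": -1}
  ]
}}

```text
clock: 0.72
position: [0.3706, 0.3986, 0.2377]
ee_rot: [-1.642, -2.678, -0.0]
force: [0.5, -0.1, 0.6]
width: 1.0
```

Request:
{"method": "jog_arm", "body": {
  "moves": [
    {"xyz": [0, 0, 0], "twist": [0, 0, 1], "grip": -1},
    {"xyz": [0, 0, 0], "twist": [0, 0, 2], "grip": -1},
    {"xyz": [0, 0, 0], "twist": [0, 0, 3], "grip": -1},
    {"xyz": [0, 0, 0], "twist": [0, 0, 4], "grip": -1},
    {"xyz": [0, 0, 0], "twist": [0, 0, 5], "grip": -1}
  ]
}}

```text
clock: 1.35
position: [0.3691, 0.4, 0.2374]
ee_rot: [2.62, 1.733, -0.001]
force: [-0.3, 0.1, 0.9]
width: 1.0
```

Request:
{"method": "jog_arm", "body": {
  "moves": [
    {"xyz": [0, 0, 0], "twist": [0, 0, 1], "grip": -1},
    {"xyz": [0, 0, 0], "twist": [0, 0, 2], "grip": -1},
    {"xyz": [0, 0, 0], "twist": [0, 0, 3], "grip": -1},
    {"xyz": [0, 0, 0], "twist": [0, 0, 4], "grip": -1},
    {"xyz": [0, 0, 0], "twist": [0, 0, 5], "grip": -1}
  ]
}}

```text
clock: 1.98
position: [0.3691, 0.4, 0.2375]
ee_rot: [3.107, 0.463, -0.001]
force: [-0.6, 1.0, 0.1]
width: 0.999
```

```bash
python3 - <<'E'
from h import *
s=arm.observe();print(s["clock"],s["joints"].round(3),s["position"],R.from_rotvec(s["ee_rot"]).as_matrix().round(3))
print(rel([.388,.382,.12],down(-10.6)))
E
```

```text
1.975 [-1.427  0.341  0.672  1.81  -0.239  1.073 -1.943] [0.36911047 0.40003232 0.23745483] [[ 0.957  0.292 -0.   ]
 [ 0.292 -0.957 -0.   ]
 [-0.     0.    -1.   ]]
(array([0.214, 0.379, 1.958]), array([2.000e-03, 2.000e-03, 2.756e+00]))
```

Request:
{"method": "jog_arm", "body": {
  "moves": [
    {"xyz": [0.2, 0.38, 0.6], "twist": [0, 0, 1], "grip": -0.5},
    {"xyz": [0.21, 0.38, 1.2], "twist": [0, 0, 2], "grip": -0.5},
    {"xyz": [0.21, 0.38, 1.9], "twist": [0, 0, 2.76], "grip": -0.5},
    {"xyz": [0.21, 0.38, 1.9], "twist": [0, 0, 2.76], "grip": -0.5}
  ]
}}

```text
clock: 2.48
position: [0.3863, 0.3806, 0.1213]
ee_rot: [3.124, -0.281, -0.005]
force: [0.0, 0.2, 0.1]
width: 0.755
```

```bash
python3 - <<'E'
from h import *
s=arm.observe();print(s["clock"],s["joints"].round(3),s["position"],R.from_rotvec(s["ee_rot"]).as_matrix().round(3))
im=snap("wrist","w1")
def wproj(P):
    p=arm.camera_params("wrist");K=np.array(p["mtx"]);T=np.eye(4);T[:3,:3]=R.from_rotvec(s["ee_rot"]).as_matrix();T[:3,3]=s["position"]
    M=np.linalg.inv(T@np.array(p["T_tool_cam"]));c=np.atleast_2d(P)@M[:3,:3].T+M[:3,3]
    rr=np.hypot(c[:,0],c[:,1]);th=np.arctan2(rr,c[:,2]);return K[:2,2]+K[0,0]*(th/rr)[:,None]*c[:,:2]
a=np.radians(-10.6);ax=np.array([np.cos(a),np.sin(a),0])
g=np.array([.388,.382,.02])
for t in(-.075,0,.075,.185):
    q=wproj(g+t*ax)[0];print(t,q.round(1));cv2.circle(im,tuple(int(v) for v in q),3,(0,255,0),1)
cv2.imwrite("pics/w1m.png",im)
print(rel([.388,.382,.02],down(-10.6)))
E
```

```text
2.475 [-1.382  0.508  0.712  1.947 -0.435  0.851 -2.187] [0.38634891 0.38062088 0.12130021] [[ 0.984 -0.178 -0.003]
 [-0.178 -0.984 -0.005]
 [-0.002  0.006 -1.   ]]
-0.075 [253.7 265.9]
0 [253.9 189.3]
0.075 [254.3 101.3]
0.185 [255.3 -20.2]
(array([ 0.007, -0.014,  1.72 ]), array([0.016, 0.005, 0.044]))
```

View pics/w1m.png

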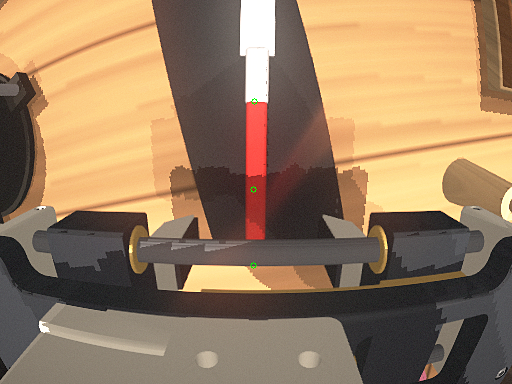

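Request:
{"method": "jog_arm", "body": {
  "moves": [
    {"xyz": [0, 0, 0.9], "twist": [0, 0, 0.04], "grip": -0.5},
    {"xyz": [0.0, 0, 1.72], "twist": [0, 0, 0.04], "grip": -0.5},
    {"xyz": [0, 0, 1.72], "twist": [0, 0, 0.04], "grip": -0.5},
    {"xyz": [0, 0, 1.72], "twist": [0, 0, 0.04], "grip": -0.5},
    {"xyz": [0, 0, 1.72], "twist": [0, 0, 0.04], "grip": -0.5}
  ]
}}

```text
clock: 3.15
position: [0.3894, 0.3835, 0.023]
ee_rot: [-3.125, 0.292, -0.003]
force: [0.4, 0.7, -0.0]
width: 0.751
```

Request:
{"method": "jog_arm", "body": {
  "moves": [
    {"xyz": [0, 0, 0], "twist": [0, 0, 0], "grip": 1},
    {"xyz": [0, 0, 0], "twist": [0, 0, 0], "grip": 1},
    {"xyz": [0, 0, 0], "twist": [0, 0, 0], "grip": 1},
    {"xyz": [0, 0, 0], "twist": [0, 0, 0], "grip": 1},
    {"xyz": [0, 0, 0], "twist": [0, 0, 0], "grip": 1}
  ],
  "force": 60
}}

```text
clock: 3.78
position: [0.3881, 0.3821, 0.0205]
ee_rot: [3.128, -0.293, -0.0]
force: [0.8, 0.6, 0.3]
width: 0.256
```

Request:
{"method": "jog_arm", "body": {
  "moves": [
    {"xyz": [0, 0, 0], "twist": [0, 0, 0], "grip": 1},
    {"xyz": [0, 0, 0], "twist": [0, 0, 0], "grip": 1},
    {"xyz": [0, 0, 0], "twist": [0, 0, 0], "grip": 1}
  ]
}}

```text
clock: 4.15
position: [0.3881, 0.3821, 0.0205]
ee_rot: [3.128, -0.293, -0.0]
force: [-0.1, -0.8, -0.2]
width: 0.185
```

Request:
{"method": "jog_arm", "body": {
  "moves": [
    {"xyz": [0, 0, -0.8], "twist": [0, 0, 0], "grip": 1},
    {"xyz": [0, 0, -1.6], "twist": [0, 0, 0], "grip": 1},
    {"xyz": [0, 0, -2.4], "twist": [0, 0, 0], "grip": 1},
    {"xyz": [0, 0, -3.2], "twist": [0, 0, 0], "grip": 1},
    {"xyz": [0, 0, -3.6], "twist": [0, 0, 0], "grip": 1}
  ]
}}

```text
clock: 4.78
position: [0.3883, 0.3823, 0.2385]
ee_rot: [-3.126, 0.293, -0.001]
force: [0.1, 0.2, -6.5]
width: 0.187
```

```bash
python3 - <<'E'
from h import *
s=arm.observe();print(s["clock"],s["joints"].round(3),s["position"],R.from_rotvec(s["ee_rot"]).as_matrix().round(3),s["force"],s["ft_torque"],s["width"])
c=np.array([.5168,.0018]);n=-np.array([np.sin(np.radians(9)),np.cos(np.radians(9))])
print("grip final xy",c+.294*n,"stand-off",c+.354*n)
print(rel([*(c+.334*n),.2],down(81)))
im=snap("top","t1");w=snap("wrist","w2")
E
```

```text
4.775 [-1.483  0.37   0.827  1.816 -0.306  1.087 -2.303] [0.38826688 0.38226728 0.23853185] [[ 0.983 -0.186  0.001]
 [-0.186 -0.983  0.002]
 [ 0.    -0.002 -1.   ]] [ 0.12946954  0.20313906 -6.54455727] [0.06891221 0.44827001 0.00923347] 0.1871246664985003
grip final xy [ 0.47080827 -0.28858037] stand-off [ 0.4614222  -0.34784167]
(array([ 3.451, 11.397,  0.623]), array([-6.000e-03, -9.000e-03, -9.172e+00]))
```

Request:
{"method": "jog_arm", "body": {
  "moves": [
    {"xyz": [0.3, 0.9, -0.4], "twist": [0, 0, -0.9], "grip": 1},
    {"xyz": [0.6, 1.8, -0.8], "twist": [0, 0, -1.8], "grip": 1},
    {"xyz": [0.9, 2.7, -1], "twist": [0, 0, -2.7], "grip": 1},
    {"xyz": [1.2, 3.6, -1], "twist": [0, 0, -3.6], "grip": 1},
    {"xyz": [1.4, 4.5, -1], "twist": [0, 0, -4.5], "grip": 1}
  ]
}}

```text
clock: 5.5
position: [0.4196, 0.0992, 0.2952]
ee_rot: [2.999, 0.934, -0.003]
force: [1.0, -0.3, -4.8]
width: 0.194
```

```bash
python3 - <<'E'
from h import *
s=arm.observe();print(s["clock"],s["joints"].round(3),s["position"],s["width"])
print(rel([.4646,-.328,.29],down(81)))
E
```

```text
5.5 [-1.175  0.036  0.874  1.97  -0.03   1.15  -1.257] [0.41958777 0.09922399 0.2951651 ] 0.1943649242352477
(array([-3.425,  6.288,  0.091]), array([-0.005,  0.009, -4.641]))
```

Request:
{"method": "jog_arm", "body": {
  "moves": [
    {"xyz": [-0.5, 0.9, 0], "twist": [0, 0, -0.9], "grip": 1},
    {"xyz": [-1, 1.8, 0], "twist": [0, 0, -1.8], "grip": 1},
    {"xyz": [-1.5, 2.7, 0], "twist": [0, 0, -2.7], "grip": 1},
    {"xyz": [-2, 3.6, 0], "twist": [0, 0, -3.6], "grip": 1},
    {"xyz": [-2.45, 4.5, 0], "twist": [0, 0, -4.4], "grip": 1}
  ]
}}

```text
clock: 6.12
position: [0.4443, -0.1398, 0.2952]
ee_rot: [-2.516, -1.877, 0.003]
force: [0.6, 1.4, -4.9]
width: 0.187
```

```bash
python3 - <<'E'
from h import *
s=arm.observe();print(s["clock"],s["joints"].round(3),s["position"],s["width"])
print(rel([.4646,-.328,.18],down(81)))
E
```

```text
6.125 [-0.721  0.16   1.073  1.908 -0.153  1.164  0.119] [ 0.44431372 -0.13979019  0.2951739 ] 0.18693594512520342
(array([-2.91 ,  1.223,  1.917]), array([-0.015, -0.001, -0.755]))
```

Request:
{"method": "jog_arm", "body": {
  "moves": [
    {"xyz": [-0.9, 0.4, 0], "twist": [0, 0, -0.3], "grip": 1},
    {"xyz": [-1.8, 0.8, 0.2], "twist": [0, 0, -0.75], "grip": 1},
    {"xyz": [-2.6, 1.1, 0.8], "twist": [0, 0, -0.75], "grip": 1},
    {"xyz": [-2.9, 1.22, 1.5], "twist": [0, 0, -0.75], "grip": 1},
    {"xyz": [-2.9, 1.22, 1.9], "twist": [0, 0, -0.75], "grip": 1}
  ]
}}

```text
clock: 6.75
position: [0.4623, -0.3281, 0.1785]
ee_rot: [-2.396, -2.026, 0.006]
force: [-0.1, 0.5, -4.1]
width: 0.188
```

```bash
cat >> h.py <<'E'
def wproj(P,s):
    p=arm.camera_params("wrist");K=np.array(p["mtx"]);T=np.eye(4);T[:3,:3]=R.from_rotvec(s["ee_rot"]).as_matrix();T[:3,3]=s["position"]
    M=np.linalg.inv(T@np.array(p["T_tool_cam"]));c=np.atleast_2d(P)@M[:3,:3].T+M[:3,3]
    rr=np.hypot(c[:,0],c[:,1]);th=np.arctan2(rr,c[:,2]);return K[:2,2]+K[0,0]*(th/rr)[:,None]*c[:,:2]
def wray(uv,z,s):
    p=arm.camera_params("wrist");K=np.array(p["mtx"]);T=np.eye(4);T[:3,:3]=R.from_rotvec(s["ee_rot"]).as_matrix();T[:3,3]=s["position"]
    T=T@np.array(p["T_tool_cam"]);d=np.atleast_2d(np.array(uv,float))-K[:2,2];r=np.linalg.norm(d,axis=1);th=r/K[0,0]
    v=np.c_[d/r[:,None]*np.sin(th)[:,None],np.cos(th)]@T[:3,:3].T;return T[:3,3]+v*((z-T[2,3])/v[:,2:])
E
python3 - <<'E'
from h import *
s=arm.observe();print(s["clock"],s["joints"].round(3),s["position"],s["width"],s["force"],s["ft_torque"])
w=snap("wrist","w3");t=snap("top","t2")
c=np.array([.5168,.0018]);y=np.array([np.sin(np.radians(9)),np.cos(np.radians(9))]);x=np.array([y[1],-y[0]])
for dx in(-.028,0,.028):print("heel",wproj([*(c-.155*y+dx*x),.085],s).round(1))
for dx in(-.025,.025):print("lug",wproj([*(c-.124*y+dx*x),.096],s).round(1))
Rm=R.from_rotvec(s["ee_rot"]);print("tip pred",wproj(s["position"]+Rm.apply([[.185,-.015,.0095],[.185,.015,.0095]]),s).round(1))
cv2.imwrite("pics/w3b.png",np.vstack([cv2.resize(w[0:200,130:390],(780,600))[:600]]))
E
```

```text
6.75 [-0.099  0.523  0.911  1.837 -0.476  1.024  0.839] [ 0.46227221 -0.32807342  0.17850045] 0.18794944929443955 [-0.09055636  0.49692937 -4.14921854] [-0.31259197  0.0904001  -0.00781573]
heel [[226.6 -15.7]]
heel [[260.4 -16.7]]
heel [[294.1 -16.1]]
lug [[229.5 -51.7]]
lug [[290.5 -52. ]]
tip pred [[233.7 -78.5]
 [285.5 -78.3]]
```

View pics/w3b.png

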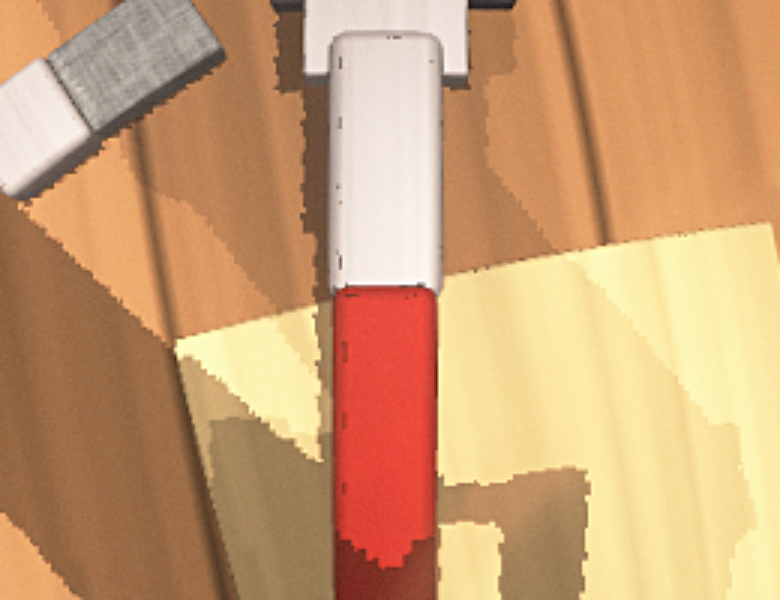

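```bash
python3 - <<'E'
from h import *
c=np.array([.5168,.0018]);y=np.array([np.sin(np.radians(9)),np.cos(np.radians(9))])
print(rel([*(c-.319*y),.1165],down(81)))
E
```

```text
(array([0.211, 0.051, 1.03 ]), array([-0.046, -0.013, -0.042]))
```

Request:
{"method": "jog_arm", "body": {
  "moves": [
    {"xyz": [0.2, 0.01, 0.5], "twist": [0, 0, 0], "grip": 1},
    {"xyz": [0.21, 0.01, 1.0], "twist": [0, 0, 0], "grip": 1},
    {"xyz": [0.21, 0.01, 1.0], "twist": [0, 0, 0], "grip": 1},
    {"xyz": [0.21, 0.01, 1.0], "twist": [0, 0, 0], "grip": 1}
  ]
}}

```text
clock: 7.35
position: [0.4678, -0.3149, 0.1238]
ee_rot: [2.394, 2.033, -0.0]
force: [0.3, 0.0, -5.1]
width: 0.188
```

```bash
python3 - <<'E'
from h import *
s=arm.observe();print(s["clock"],s["position"],s["width"],s["force"],s["ft_torque"])
a=snap("scene","s3");t=snap("top","t3")
c=np.array([.5168,.0018]);y=np.array([np.sin(np.radians(9)),np.cos(np.radians(9))]);x=np.array([y[1],-y[0]])
print(rel([*(c-.319*y),.1165],down(81)))
Rm=R.from_rotvec(s["ee_rot"]);P=s["position"]
tp=P+Rm.apply([[.185,-.015,.0165],[.185,.015,.0165],[.185,.015,.0095],[.115,.015,.0165]]);print("tip z",tp[:,2])
print("tip scene",proj("scene",tp).round(1),"top",proj("top",tp).round(1))
hl=np.array([[*(c-.155*y+dx*x),.085] for dx in(-.028,.028)]);print("heel scene",proj("scene",hl).round(1),"top",proj("top",hl).round(1))
lg=np.array([[*(c-.124*y+dx*x),.096] for dx in(-.025,.025)]);print("lug scene",proj("scene",lg).round(1))
A=cv2.resize(a[170:250,170:250],(400,400),interpolation=2);B=cv2.resize(t[130:210,280:360],(400,400),interpolation=2)
cv2.imwrite("pics/c3.png",np.hstack([A,B]))
E
```

```text
7.35 [ 0.46782132 -0.314857    0.12381735] 0.18812594931503726 [ 0.280295    0.04117617 -5.08527123] [-0.39583679  0.0817362  -0.01764033]
(array([ 0.026, -0.024,  0.126]), array([ 0.009,  0.003, -0.035]))
tip z [0.10722259 0.10723631 0.11423631 0.10726957]
tip scene [[213.2 191.5]
 [212.4 198.2]
 [212.2 196.5]
 [189.2 198.1]] top [[303.3 174. ]
 [304.7 163.8]
 [305.  163.6]
 [328.5 167.3]]
heel scene [[207.8 193.6]
 [206.2 206. ]] top [[308.2 180.6]
 [310.7 161.9]]
lug scene [[217.4 191.6]
 [216.2 202.7]]
```

View pics/c3.png

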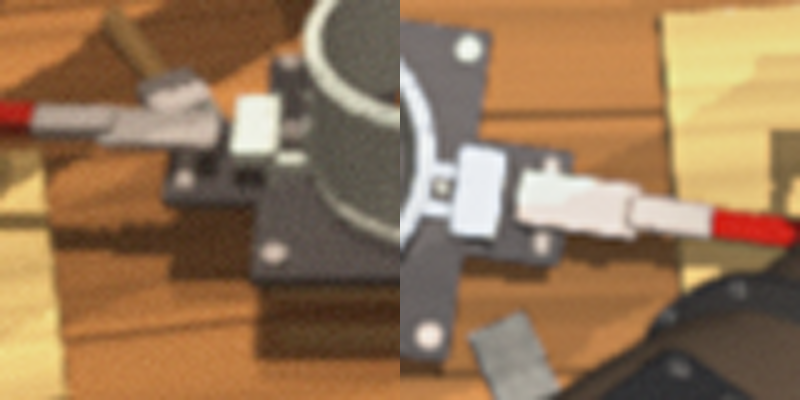

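Request:
{"method": "jog_arm", "body": {
  "moves": [
    {"xyz": [0.05, 0, 0.2], "twist": [0, 0, -0.03], "grip": 1},
    {"xyz": [0.05, 0, 0.3], "twist": [0, 0, -0.03], "grip": 1},
    {"xyz": [0.05, 0, 0.3], "twist": [0, 0, -0.03], "grip": 1},
    {"xyz": [0.05, 0, 0.3], "twist": [0, 0, -0.03], "grip": 1},
    {"xyz": [0.05, 0, 0.3], "twist": [0, 0, -0.03], "grip": 1}
  ]
}}

```text
clock: 8.07
position: [0.4679, -0.3115, 0.1048]
ee_rot: [-2.389, -2.039, 0.0]
force: [-0.1, 0.7, -4.5]
width: 0.193
```

```bash
cat > st.py <<'E'
from h import *
s=arm.observe();Rm=R.from_rotvec(s["ee_rot"])
c=np.array([.5168,.0018]);y=np.array([np.sin(np.radians(9)),np.cos(np.radians(9))]);x=np.array([y[1],-y[0]])
tip=s["position"]+Rm.apply([.185,0,.0165])
print(s["clock"],"tcp",s["position"].round(4),"w",round(s["width"],3),"F",s["force"].round(1),"M",s["ft_torque"].round(2))
M=Rm.as_matrix();print("tip y,x,z:",((tip[:2]-c)@y).round(4),((tip[:2]-c)@x).round(4),tip[2].round(4),"yaw",np.degrees(np.arctan2(M[1,0],M[0,0])).round(2),"pitch up",np.degrees(np.arcsin(M[2,0])).round(2),"roll",np.degrees(np.arcsin(M[2,1])).round(2))
h=(.155+(tip[:2]-c)@y); print("underside z at heel",(tip-Rm.apply([h,0,0]))[2].round(4))
E
python3 st.py
```

```text
8.075 tcp [ 0.4679 -0.3115  0.1048] w 0.193 F [-0.1  0.7 -4.5] M [-0.02  0.07  0.05]
tip y,x,z: -0.132 0.0009 0.0884 yaw 80.95 pitch up 0.02 roll -0.02
underside z at heel 0.0884
```

Request:
{"method": "jog_arm", "body": {
  "moves": [
    {"xyz": [0, 0, 0.02], "twist": [0, 0, 0], "grip": 1},
    {"xyz": [0, 0, 0.02], "twist": [0, 0, 0], "grip": 1},
    {"xyz": [0, 0, 0.02], "twist": [0, 0, 0], "grip": 1}
  ]
}}

```text
clock: 8.45
position: [0.4679, -0.3115, 0.1035]
ee_rot: [-2.39, -2.039, 0.0]
force: [0.1, -0.2, -3.0]
width: 0.19
```

```bash
python3 st.py
```

```text
8.45 tcp [ 0.4679 -0.3115  0.1035] w 0.19 F [ 0.1 -0.2 -3. ] M [-0.07  0.14  0.07]
tip y,x,z: -0.1321 0.0009 0.087 yaw 80.95 pitch up 0.01 roll -0.02
underside z at heel 0.087
```

Request:
{"method": "jog_arm", "body": {
  "moves": [
    {"xyz": [0.1, 0, 0], "twist": [0, 0, 0], "grip": 1},
    {"xyz": [0.2, 0, 0], "twist": [0, 0, 0], "grip": 1},
    {"xyz": [0.3, 0, 0], "twist": [0, 0, 0], "grip": 1},
    {"xyz": [0.38, 0, 0], "twist": [0, 0, 0], "grip": 1},
    {"xyz": [0.38, 0, 0], "twist": [0, 0, 0], "grip": 1}
  ]
}}

```text
clock: 9.07
position: [0.4717, -0.2878, 0.1033]
ee_rot: [-2.388, -2.04, -0.001]
force: [-0.6, 1.4, -3.4]
width: 0.19
```

```bash
python3 st.py; python3 - <<'E'
from h import *
a=snap("scene","s4");t=snap("top","t4")
A=cv2.resize(a[170:250,170:250],(400,400),interpolation=2);B=cv2.resize(t[130:210,280:360],(400,400),interpolation=2)
cv2.imwrite("pics/c4.png",np.hstack([A,B]))
E
```

```text
9.075 tcp [ 0.4717 -0.2878  0.1033] w 0.19 F [-0.6  1.4 -3.4] M [ 0.1  -0.    0.04]
tip y,x,z: -0.1081 0.0007 0.087 yaw 81.01 pitch up 0.07 roll -0.05
underside z at heel 0.087
```

View pics/c4.png

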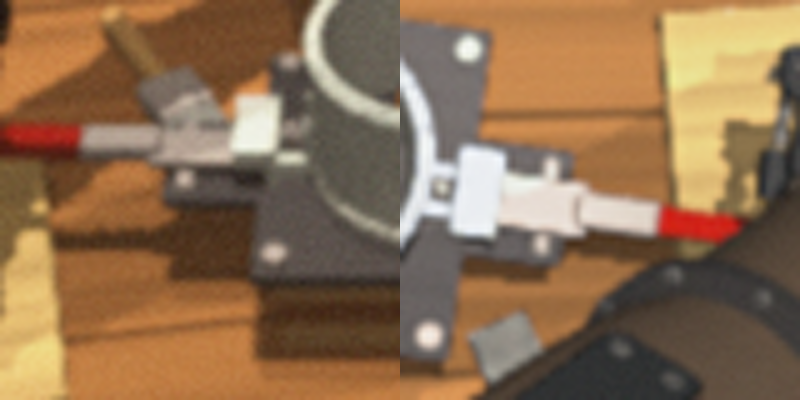

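Request:
{"method": "jog_arm", "body": {
  "moves": [
    {"xyz": [-0.01, 0, 0.1], "twist": [0, 0.25, 0], "grip": 1},
    {"xyz": [-0.015, 0, 0.2], "twist": [0, 0.5, 0], "grip": 1},
    {"xyz": [-0.015, 0, 0.3], "twist": [0, 0.75, 0], "grip": 1},
    {"xyz": [-0.013, 0, 0.4], "twist": [0, 1.0, 0], "grip": 1},
    {"xyz": [-0.013, 0, 0.4], "twist": [0, 1.0, 0], "grip": 1}
  ]
}}

```text
clock: 9.8
position: [0.4713, -0.2897, 0.0797]
ee_rot: [-2.298, -1.959, -0.204]
force: [0.7, 2.7, -2.7]
width: 0.188
```

```bash
python3 st.py
```

```text
9.8 tcp [ 0.4713 -0.2897  0.0797] w 0.188 F [ 0.7  2.7 -2.7] M [0.08 0.04 0.04]
tip y,x,z: -0.11 0.001 0.096 yaw 80.9 pitch up 10.14 roll -0.01
underside z at heel 0.0881
```

```bash
python3 - <<'E'
from h import *
a=snap("scene","s5");o=cv2.imread("pics/s4.png")
A=cv2.resize(o[170:250,170:250],(400,400),interpolation=2);B=cv2.resize(a[170:250,170:250],(400,400),interpolation=2)
cv2.imwrite("pics/c5.png",np.hstack([A,B]))
g=lambda i:cv2.cvtColor(i,6)[135:230,212:300].astype(np.float32)
for n,(r0,r1,c0,c1) in {"flask":(160,215,235,290),"lug":(186,206,212,228),"ear":(190,205,224,234)}.items():
    p=lambda i:cv2.resize(cv2.cvtColor(i,6)[r0:r1,c0:c1].astype(np.float32),None,fx=4,fy=4,interpolation=2)
    print(n,cv2.phaseCorrelate(p(o),p(a)))
E
```

```text
flask ((0.5073539763613013, 0.4641438678512344), 0.5453968610975477)
lug ((-0.10227697039741201, -0.2757363971118565), 0.5151350704953075)
ear ((-0.08277336237579647, -0.21620413036762898), 0.7559293986111879)
```

View pics/c5.png

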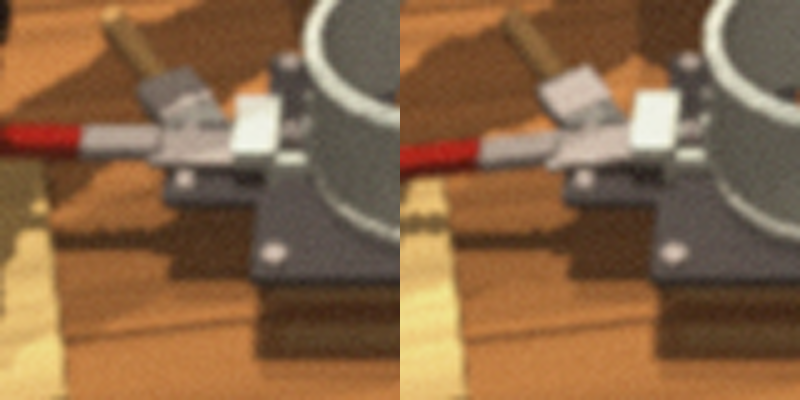

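Request:
{"method": "jog_arm", "body": {
  "moves": [
    {"xyz": [-0.01, 0, 0.07], "twist": [0, 0.15, 0], "grip": 1},
    {"xyz": [-0.01, 0, 0.14], "twist": [0, 0.3, 0], "grip": 1},
    {"xyz": [-0.01, 0, 0.14], "twist": [0, 0.3, 0], "grip": 1}
  ]
}}

```text
clock: 10.22
position: [0.4711, -0.2891, 0.0706]
ee_rot: [-2.269, -1.934, -0.259]
force: [0.1, 0.3, -0.7]
width: 0.188
```

```bash
python3 st.py
```

```text
10.225 tcp [ 0.4711 -0.2891  0.0706] w 0.188 F [ 0.1  0.3 -0.7] M [-0.25  0.05 -0.02]
tip y,x,z: -0.1106 0.0008 0.0963 yaw 80.87 pitch up 13.07 roll -0.08
underside z at heel 0.0863
```

Request:
{"method": "jog_arm", "body": {
  "moves": [
    {"xyz": [-0.01, 0, 0.07], "twist": [0, 0.1, 0], "grip": 1},
    {"xyz": [-0.01, 0, 0.13], "twist": [0, 0.2, 0], "grip": 1},
    {"xyz": [-0.01, 0, 0.13], "twist": [0, 0.2, 0], "grip": 1}
  ]
}}

```text
clock: 10.6
position: [0.4714, -0.2881, 0.0631]
ee_rot: [-2.25, -1.918, -0.296]
force: [-0.6, -1.2, 0.7]
width: 0.189
```

```bash
python3 st.py; python3 - <<'E'
from h import *
a=snap("scene","s6");o=cv2.imread("pics/s4.png")
A=cv2.resize(o[150:230,190:270],(400,400),interpolation=2);B=cv2.resize(a[150:230,190:270],(400,400),interpolation=2)
cv2.imwrite("pics/c6.png",np.hstack([A,B]))
E
```

```text
10.6 tcp [ 0.4714 -0.2881  0.0631] w 0.189 F [-0.6 -1.2  0.7] M [-0.39  0.08 -0.02]
tip y,x,z: -0.1104 0.0009 0.0951 yaw 80.9 pitch up 15.03 roll -0.05
underside z at heel 0.0836
```

View pics/c6.png

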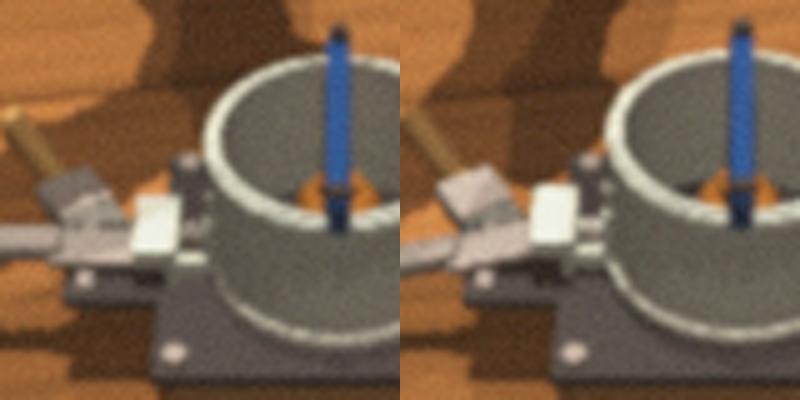

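Request:
{"method": "jog_arm", "body": {
  "moves": [
    {"xyz": [0.03, 0, -0.2], "twist": [0, -0.5, 0], "grip": 1},
    {"xyz": [0.08, 0, -0.41], "twist": [0, -1, 0], "grip": 1},
    {"xyz": [0.15, 0, -0.62], "twist": [0, -1.5, 0], "grip": 1},
    {"xyz": [0.15, 0, -0.63], "twist": [0, -1.5, 0], "grip": 1},
    {"xyz": [0.15, 0, -0.63], "twist": [0, -1.5, 0], "grip": 1}
  ]
}}

```text
clock: 11.28
position: [0.4714, -0.2878, 0.1017]
ee_rot: [-2.387, -2.038, -0.002]
force: [1.1, 2.0, -2.4]
width: 0.189
```

```bash
python3 st.py; python3 - <<'E'
from h import *
a=snap("scene","s7");o=cv2.imread("pics/s4.png")
A=cv2.resize(o[150:230,190:270],(400,400),interpolation=2);B=cv2.resize(a[150:230,190:270],(400,400),interpolation=2)
cv2.imwrite("pics/c7.png",np.hstack([A,B]))
E
```

```text
11.275 tcp [ 0.4714 -0.2878  0.1017] w 0.189 F [ 1.1  2.  -2.4] M [ 0.39 -0.11 -0.04]
tip y,x,z: -0.1081 0.0005 0.0858 yaw 80.98 pitch up 0.17 roll -0.07
underside z at heel 0.0856
```

View pics/c7.png

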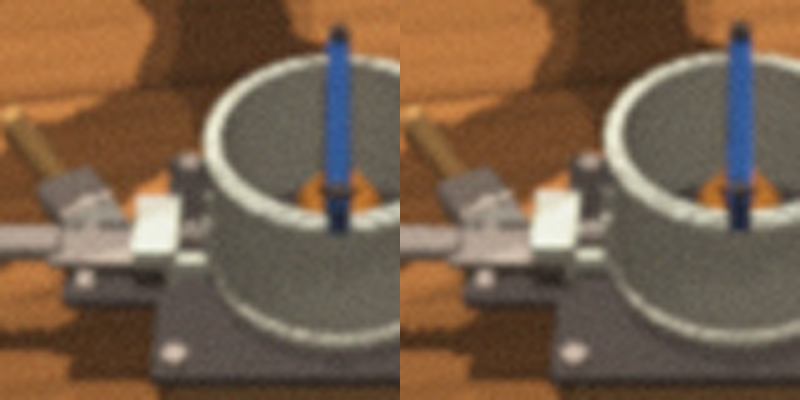

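Request:
{"method": "jog_arm", "body": {
  "moves": [
    {"xyz": [-0.1, 0, -0.03], "twist": [0, 0, 0], "grip": 1},
    {"xyz": [-0.4, 0, -0.04], "twist": [0, 0, 0], "grip": 1},
    {"xyz": [-0.8, 0, -0.04], "twist": [0, 0, 0], "grip": 1},
    {"xyz": [-1, 0, -0.3], "twist": [0, 0, 0], "grip": 1},
    {"xyz": [-1, 0, -1.2], "twist": [0, 0, 0], "grip": 1}
  ]
}}

```text
clock: 11.95
position: [0.4597, -0.3492, 0.1736]
ee_rot: [-2.39, -2.032, 0.005]
force: [1.5, 0.7, -4.3]
width: 0.187
```

Request:
{"method": "jog_arm", "body": {
  "moves": [
    {"xyz": [0, 0, -0.9], "twist": [0, 0, 0], "grip": 1},
    {"xyz": [0, 0, -1.8], "twist": [0, 0, 0], "grip": 1},
    {"xyz": [0.7, 0, -2.0], "twist": [0, 0, 0.6], "grip": 1},
    {"xyz": [1.6, 0, -2.0], "twist": [0, 0, 1.4], "grip": 1},
    {"xyz": [2.5, 0, -2.0], "twist": [0, 0, 2.3], "grip": 1}
  ]
}}

```text
clock: 12.58
position: [0.4853, -0.1996, 0.2952]
ee_rot: [-2.753, -1.512, -0.001]
force: [1.2, 0.1, -5.6]
width: 0.192
```

```bash
python3 st.py; python3 - <<'E'
from h import *
s=arm.observe();print(s["joints"].round(3));print(rel([.4,.38,.25],down(-8)))
E
```

```text
12.575 tcp [ 0.4853 -0.1996  0.2952] w 0.192 F [ 1.2  0.1 -5.6] M [-0.34  0.14 -0.07]
tip y,x,z: -0.0342 0.074 0.2788 yaw 57.54 pitch up 0.04 roll -0.0
underside z at heel 0.2787
[-0.555  0.359  1.156  1.786 -0.35   1.226  0.133]
(array([ 7.388, -6.383,  0.759]), array([-3.000e-03, -3.000e-03,  6.554e+00]))
```

Request:
{"method": "jog_arm", "body": {
  "moves": [
    {"xyz": [0.7, -0.6, 0], "twist": [0, 0, 0.7], "grip": 1},
    {"xyz": [1.4, -1.3, 0], "twist": [0, 0, 1.4], "grip": 1},
    {"xyz": [2.1, -1.95, 0], "twist": [0, 0, 2.1], "grip": 1},
    {"xyz": [2.8, -2.6, 0], "twist": [0, 0, 2.8], "grip": 1},
    {"xyz": [3.4, -3.2, 0], "twist": [0, 0, 3.3], "grip": 1}
  ]
}}

```text
clock: 13.2
position: [0.4356, 0.0563, 0.295]
ee_rot: [-3.062, -0.698, 0.001]
force: [0.9, 0.3, -4.2]
width: 0.188
```

```bash
python3 - <<'E'
from h import *
s=arm.observe();print(s["joints"].round(3),s["position"],s["width"]);print(rel([.405,.375,.25],down(1)))
E
```

```text
[-1.406  0.093  1.296  1.967 -0.1    1.152 -1.192] [0.43561014 0.05625405 0.29502647] 0.18762065940227998
(array([ 1.842, -5.008,  0.758]), array([-8.000e-03,  2.000e-03,  2.467e+00]))
```

Request:
{"method": "jog_arm", "body": {
  "moves": [
    {"xyz": [0.2, -0.6, 0], "twist": [0, 0, 0.3], "grip": 1},
    {"xyz": [0.4, -1.2, 0], "twist": [0, 0, 0.6], "grip": 1}
  ]
}}

```text
clock: 13.45
position: [0.4256, 0.1318, 0.2951]
ee_rot: [-3.092, -0.541, 0.001]
force: [1.5, -0.2, -4.1]
width: 0.188
```

```bash
python3 - <<'E'
from h import *
s=arm.observe();print(s["joints"].round(3),s["dq"].round(2),s["position"],s["width"]);print(rel([.405,.375,.25],down(1)))
E
```

```text
[-1.54   0.126  1.287  1.954 -0.135  1.156 -1.425] [-0.45  0.21 -0.05 -0.08 -0.2   0.02 -0.85] [0.42560126 0.13181425 0.29513608] 0.18757754292163797
(array([ 1.054, -3.927,  0.761]), array([-0.013,  0.005,  1.886]))
```

Joint 3 eases off; continue to the mat.

Request:
{"method": "jog_arm", "body": {
  "moves": [
    {"xyz": [0.25, -0.8, 0], "twist": [0, 0, 0.4], "grip": 1},
    {"xyz": [0.5, -1.6, 0], "twist": [0, 0, 0.8], "grip": 1},
    {"xyz": [0.7, -2.4, 0], "twist": [0, 0, 1.2], "grip": 1},
    {"xyz": [0.9, -3.2, 0], "twist": [0, 0, 1.6], "grip": 1},
    {"xyz": [1.05, -3.93, 0.3], "twist": [0, 0, 1.88], "grip": 1}
  ]
}}

```text
clock: 14.08
position: [0.4053, 0.3762, 0.278]
ee_rot: [-3.139, -0.03, -0.001]
force: [0.6, 0.1, -5.0]
width: 0.191
```

```bash
python3 - <<'E'
from h import *
s=arm.observe();print(s["joints"].round(3),s["dq"].round(2),s["position"],s["width"]);print(rel([.405,.375,.04],down(1)))
E
```

```text
[-1.652  0.471  1.196  1.752 -0.465  1.24  -1.888] [-0.03  0.58 -0.24 -0.19 -0.53 -0.05 -0.53] [0.40525629 0.37619398 0.27796739] 0.19137809146575588
(array([-0.008,  0.028,  3.966]), array([-0.012, -0.005,  0.009]))
```

Request:
{"method": "jog_arm", "body": {
  "moves": [
    {"xyz": [0, 0, 1], "twist": [0, 0, 0], "grip": 1},
    {"xyz": [0, 0, 2], "twist": [0, 0, 0], "grip": 1},
    {"xyz": [0, 0, 3], "twist": [0, 0, 0], "grip": 1},
    {"xyz": [0, 0, 3.9], "twist": [0, 0, 0], "grip": 1},
    {"xyz": [0, 0, 4.0], "twist": [0, 0, 0], "grip": 1}
  ]
}}

```text
clock: 14.7
position: [0.403, 0.3731, 0.0346]
ee_rot: [3.138, 0.032, -0.008]
force: [-0.9, -0.3, -4.2]
width: 0.188
```

Request:
{"method": "jog_arm", "body": {
  "moves": [
    {"xyz": [0, 0, 0.1], "twist": [0, 0, 0], "grip": 1},
    {"xyz": [0, 0, 0.2], "twist": [0, 0, 0], "grip": 1},
    {"xyz": [0, 0, 0.2], "twist": [0, 0, 0], "grip": 1},
    {"xyz": [0, 0, 0.2], "twist": [0, 0, 0], "grip": 1}
  ]
}}

```text
clock: 15.2
position: [0.4053, 0.3754, 0.0257]
ee_rot: [-3.14, -0.034, -0.002]
force: [1.0, 0.2, -2.9]
width: 0.183
```

```bash
python3 st.py
```

```text
15.2 tcp [0.4053 0.3754 0.0257] w 0.183 F [ 1.   0.2 -2.9] M [-0.09 -0.37 -0.  ]
tip y,x,z: 0.3844 0.0135 0.0095 yaw 1.23 pitch up 0.08 roll -0.11
underside z at heel 0.0087
```

Request:
{"method": "jog_arm", "body": {
  "moves": [
    {"xyz": [0, 0, 0.04], "twist": [0, 0, 0], "grip": 1},
    {"xyz": [0, 0, 0.07], "twist": [0, 0, 0], "grip": 1},
    {"xyz": [0, 0, 0.07], "twist": [0, 0, 0], "grip": 1}
  ]
}}

```text
clock: 15.58
position: [0.4049, 0.375, 0.0206]
ee_rot: [-3.141, -0.034, -0.001]
force: [1.8, 1.1, -0.8]
width: 0.187
```

```bash
python3 st.py
```

```text
15.575 tcp [0.4049 0.375  0.0206] w 0.187 F [ 1.8  1.1 -0.8] M [ 0.05 -0.83  0.06]
tip y,x,z: 0.3839 0.0131 0.0042 yaw 1.23 pitch up 0.03 roll -0.04
underside z at heel 0.0039
```

Request:
{"method": "jog_arm", "body": {
  "moves": [
    {"xyz": [0, 0, 0], "twist": [0, 0, 0], "grip": 0.3},
    {"xyz": [0, 0, 0], "twist": [0, 0, 0], "grip": 0},
    {"xyz": [0, 0, 0], "twist": [0, 0, 0], "grip": -0.3},
    {"xyz": [0, 0, 0], "twist": [0, 0, 0], "grip": -0.4},
    {"xyz": [0, 0, 0], "twist": [0, 0, 0], "grip": -0.4}
  ]
}}

```text
clock: 16.2
position: [0.4042, 0.3747, 0.0203]
ee_rot: [-3.141, -0.034, 0.001]
force: [0.0, -0.2, -0.4]
width: 0.673
```

Request:
{"method": "jog_arm", "body": {
  "moves": [
    {"xyz": [0, 0, -0.5], "twist": [0, 0, 0], "grip": -0.4},
    {"xyz": [0, 0, -1.4], "twist": [0, 0, 0], "grip": -0.4},
    {"xyz": [0, 0, -2.4], "twist": [0, 0, 0], "grip": -0.4},
    {"xyz": [0, 0, -3.4], "twist": [0, 0, 0], "grip": -0.4},
    {"xyz": [0, 0, -4.8], "twist": [0, 0, 0], "grip": -0.4}
  ]
}}

```text
clock: 16.82
position: [0.4041, 0.3744, 0.2887]
ee_rot: [-3.141, -0.033, 0.002]
force: [-0.3, 1.2, 0.1]
width: 0.701
```

```bash
python3 - <<'E'
from h import *
s=arm.observe();print(s["clock"],s["joints"].round(3),s["position"],s["width"],s["force"])
im=snap("top","t8");H,S,V=cv2.split(cv2.cvtColor(im,40))
def rep(n,m,box,z):
    k=np.zeros(V.shape,np.uint8);x0,y0,x1,y1=box;k[y0:y1,x0:x1]=m[y0:y1,x0:x1]
    c=max(cv2.findContours(k,0,1)[0],key=cv2.contourArea);r=cv2.minAreaRect(c);w=ray("top",cv2.boxPoints(r),z)
    e=max([w[1]-w[0],w[2]-w[1]],key=np.linalg.norm);print(n,ray("top",r[0],z)[0].round(4),np.linalg.norm(e).round(3),np.degrees(np.arctan2(e[1],e[0])).round(1))
red=((H<8)|(H>172))&(S>170)&(V>100)
rep("red",red,(100,110,175,250),.02);rep("barall",red|((V>150)&(S<60)),(118,140,165,240),.015)
rep("lift",(H>100)&(H<125)&(S>120),(225,125,295,195),.198)
print(rel([.5175,.003,.30],down(-9)),rel([.5175,.003,.30],down(171)))
E
```

```text
16.825 [-1.659  0.458  1.202  1.738 -0.449  1.261 -1.898] [0.4040658  0.37437575 0.28874741] 0.701234141165692 [-0.26895396  1.22909749  0.12876189]
red [0.439  0.3703 0.02  ] 0.079 -166.9
barall [0.5368 0.3791 0.015 ] 0.107 179.8
lift [0.5178 0.0036 0.198 ] 0.134 -7.7
(array([ 1.708,  6.235, -0.092]), array([-0.038, -0.03 ,  1.013])) (array([ 1.708,  6.235, -0.092]), array([  0.045,  -0.057, -16.987]))
```

Request:
{"method": "jog_arm", "body": {
  "moves": [
    {"xyz": [0.25, 0.9, -0.1], "twist": [0, 0, 0.2], "grip": -0.4},
    {"xyz": [0.5, 1.8, -0.1], "twist": [0, 0, 0.4], "grip": -0.4},
    {"xyz": [0.9, 2.7, -0.1], "twist": [0, 0, 0.6], "grip": -0.4},
    {"xyz": [1.2, 3.5, -0.1], "twist": [0, 0, 0.8], "grip": -0.4}
  ]
}}

```text
clock: 17.38
position: [0.4813, 0.1642, 0.2929]
ee_rot: [-3.135, 0.188, 0.001]
force: [1.2, -0.0, -0.4]
width: 0.698
```

```bash
python3 - <<'E'
from h import *
s=arm.observe();print(s["clock"],s["joints"].round(3),s["position"],s["width"])
print(rel([.5175,.003,.30],down(-9)))
E
```

```text
17.375 [-1.346  0.353  1.239  1.827 -0.357  1.217 -1.69 ] [0.48132864 0.16422994 0.29292144] 0.6982788915311934
(array([ 0.92 ,  2.596, -0.121]), array([-0.006,  0.003,  0.213]))
```

Request:
{"method": "jog_arm", "body": {
  "moves": [
    {"xyz": [0.3, 0.8, -0.1], "twist": [0, 0, 0.1], "grip": -0.4},
    {"xyz": [0.6, 1.6, -0.1], "twist": [0, 0, 0.2], "grip": -0.4},
    {"xyz": [0.85, 2.2, -0.1], "twist": [0, 0, 0.2], "grip": -0.4},
    {"xyz": [0.92, 2.6, -0.1], "twist": [0, 0, 0.21], "grip": -0.4},
    {"xyz": [0.92, 2.6, -0.1], "twist": [0, 0, 0.21], "grip": -0.4}
  ]
}}

```text
clock: 18.0
position: [0.5171, 0.0024, 0.2989]
ee_rot: [-3.131, 0.25, 0.001]
force: [0.4, 0.4, -0.1]
width: 0.7
```

```bash
python3 - <<'E'
from h import *
s=arm.observe();print(s["clock"],s["joints"].round(3),s["position"],s["width"])
w=snap("wrist","w9")
H,S,V=cv2.split(cv2.cvtColor(w,40));m=((H>100)&(H<125)&(S>120)).astype(np.uint8)
c=max(cv2.findContours(m,0,1)[0],key=cv2.contourArea);r=cv2.minAreaRect(c);b=cv2.boxPoints(r)
print("px",b.round(1).tolist());
# centreline: per-row midpoints of the blue bar
rows=[(np.nonzero(m[v])[0].mean(),v,np.ptp(np.nonzero(m[v])[0])) for v in range(int(b[:,1].min())+4,int(b[:,1].max())-4,8)]
for u,v,wd in rows: print(np.round([u,v,wd],1),wray((u,v),.197,s)[0].round(4))
print(rel([.5175,.003,.178],down(-9)))
cv2.imwrite("pics/c9.png",w)
E
```

```text
18.0 [-0.99   0.354  1.203  1.798 -0.35   1.232 -1.419] [0.51707037 0.00242407 0.29885949] 0.7004035414835752
px [[249.0, 99.0], [264.0, 99.0], [264.0, 214.0], [249.0, 214.0]]
[264. 103.   0.] [ 0.5903 -0.0156  0.197 ]
[257.6 111.   15. ] [ 0.5845 -0.0093  0.197 ]
[242.3 119.  249. ] [0.58   0.0043 0.197 ]
[256.5 127.   15. ] [ 0.5714 -0.0063  0.197 ]
[256.5 135.   15. ] [ 0.5648 -0.0052  0.197 ]
[256.5 143.   15. ] [ 0.5581 -0.0041  0.197 ]
[256.5 151.   15. ] [ 0.5514 -0.0031  0.197 ]
[242.3 159.  242. ] [0.5466 0.0099 0.197 ]
[257. 167.  14.] [ 0.5378 -0.0013  0.197 ]
[257. 175.  14.] [ 5.309e-01 -2.000e-04  1.970e-01]
[257.2 183.   14. ] [0.5239 0.0007 0.197 ]
[256.6 191.   14. ] [0.517  0.0024 0.197 ]
[254.2 199.    9. ] [0.5102 0.0055 0.197 ]
[254.6 207.   11. ] [0.5029 0.0064 0.197 ]
(array([0.011, 0.022, 2.011]), array([-0.004,  0.005,  0.001]))
```

View pics/c9.png

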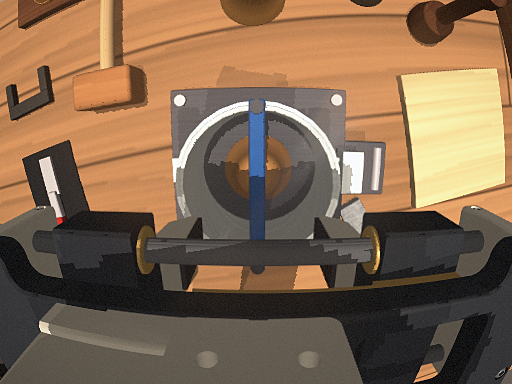

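Request:
{"method": "jog_arm", "body": {
  "moves": [
    {"xyz": [0, 0, 0.6], "twist": [0, 0, 0], "grip": -0.4},
    {"xyz": [0.01, 0.01, 1.2], "twist": [0, 0, 0], "grip": -0.4},
    {"xyz": [0.01, 0.01, 1.7], "twist": [0, 0, 0], "grip": -0.4},
    {"xyz": [0.01, 0.01, 2.0], "twist": [0, 0, 0], "grip": -0.4},
    {"xyz": [0.01, 0.01, 2.0], "twist": [0, 0, 0], "grip": -0.4}
  ]
}}

```text
clock: 18.68
position: [0.5172, 0.005, 0.178]
ee_rot: [3.132, -0.242, -0.004]
force: [0.2, -1.1, 1.0]
width: 0.696
```

Request:
{"method": "jog_arm", "body": {
  "moves": [
    {"xyz": [0, 0, 0], "twist": [0, 0, 0], "grip": 0},
    {"xyz": [0, 0, 0], "twist": [0, 0, 0], "grip": 0.4},
    {"xyz": [0, 0, 0], "twist": [0, 0, 0], "grip": 1},
    {"xyz": [0, 0, 0], "twist": [0, 0, 0], "grip": 1},
    {"xyz": [0, 0, 0], "twist": [0, 0, 0], "grip": 1}
  ],
  "force": 60
}}

```text
clock: 19.3
position: [0.5178, 0.0042, 0.1788]
ee_rot: [-3.132, 0.243, 0.001]
force: [0.4, -0.3, -0.1]
width: 0.206
```

Request:
{"method": "jog_arm", "body": {
  "moves": [
    {"xyz": [0, 0, 0], "twist": [0, 0, 0], "grip": 1},
    {"xyz": [0, 0, 0], "twist": [0, 0, 0], "grip": 1},
    {"xyz": [0, 0, 0], "twist": [0, 0, 0], "grip": 1}
  ]
}}

```text
clock: 19.68
position: [0.5178, 0.0038, 0.1787]
ee_rot: [3.132, -0.243, -0.001]
force: [-0.8, -1.0, 0.6]
width: 0.15
```

```bash
python3 st.py
```

```text
19.675 tcp [0.5178 0.0038 0.1787] w 0.15 F [-0.8 -1.   0.6] M [-1.04  0.35  0.  ]
tip y,x,z: 0.0025 0.1856 0.1621 yaw -8.88 pitch up -0.03 roll 0.02
underside z at heel 0.1622
```

Request:
{"method": "jog_arm", "body": {
  "moves": [
    {"xyz": [0, 0, -0.06], "twist": [0, 0, 0], "grip": 1},
    {"xyz": [0, 0, -0.12], "twist": [0, 0, 0], "grip": 1},
    {"xyz": [0, 0, -0.18], "twist": [0, 0, 0], "grip": 1},
    {"xyz": [0, 0, -0.24], "twist": [0, 0, 0], "grip": 1}
  ]
}}

```text
clock: 20.18
position: [0.5176, 0.0044, 0.1932]
ee_rot: [-3.132, 0.243, 0.001]
force: [-0.2, 0.2, -7.8]
width: 0.149
```

```bash
python3 st.py
```

```text
20.175 tcp [0.5176 0.0044 0.1932] w 0.149 F [-0.2  0.2 -7.8] M [ 0.04  0.2  -0.03]
tip y,x,z: 0.0031 0.1854 0.1766 yaw -8.86 pitch up -0.06 roll -0.02
underside z at heel 0.1767
```

Request:
{"method": "jog_arm", "body": {
  "moves": [
    {"xyz": [0, 0, -0.25], "twist": [0, 0, 0], "grip": 1},
    {"xyz": [0, 0, -0.6], "twist": [0, 0, 0], "grip": 1},
    {"xyz": [0, 0, -1.0], "twist": [0, 0, 0], "grip": 1},
    {"xyz": [0, 0, -1.4], "twist": [0, 0, 0], "grip": 1},
    {"xyz": [0, 0, -1.75], "twist": [0, 0, 0], "grip": 1}
  ]
}}

```text
clock: 20.8
position: [0.5179, 0.0038, 0.2998]
ee_rot: [-3.131, 0.244, -0.0]
force: [-0.2, 1.3, -7.4]
width: 0.146
```

```bash
python3 st.py;  python3 - <<'E'
from h import *
print(arm.observe()["joints"].round(3),rel([.5149,-.3502,.29],down(-9)))
a=snap("scene","s10");snap("top","t10")
cv2.imwrite("pics/c10.png",cv2.resize(a[90:270,150:400],(800,576),interpolation=2))
E
```

```text
20.8 tcp [0.5179 0.0038 0.2998] w 0.146 F [-0.2  1.3 -7.4] M [ 0.02  0.1  -0.03]
tip y,x,z: 0.0025 0.1857 0.2834 yaw -8.91 pitch up 0.01 roll -0.04
underside z at heel 0.2833
[-0.991  0.353  1.2    1.795 -0.349  1.234 -1.419] (array([0.865, 5.837, 0.16 ]), array([-0.004, -0.001,  0.009]))
```

Request:
{"method": "jog_arm", "body": {
  "moves": [
    {"xyz": [0.05, 0.3, 0], "twist": [0, 0, 0], "grip": 1},
    {"xyz": [0.13, 0.9, 0], "twist": [0, 0, 0], "grip": 1},
    {"xyz": [0.23, 1.55, 0], "twist": [0, 0, 0], "grip": 1},
    {"xyz": [0.33, 2.2, 0], "twist": [0, 0, 0], "grip": 1},
    {"xyz": [0.43, 2.9, 0], "twist": [0, 0, 0], "grip": 1}
  ]
}}

```text
clock: 21.52
position: [0.5161, -0.1725, 0.2974]
ee_rot: [-3.131, 0.242, 0.002]
force: [0.8, 0.7, -7.5]
width: 0.146
```

```bash
python3 - <<'E'
from h import *
s=arm.observe();print(s["clock"],s["joints"].round(3),s["width"],s["force"].round(1),rel([.5149,-.3502,.29],down(-9)))
E
```

```text
21.525 [-0.574  0.4    1.133  1.737 -0.381  1.252 -1.073] 0.1461899146217708 [ 0.8  0.7 -7.5] (array([0.435, 2.93 , 0.121]), array([-0.004,  0.009,  0.017]))
```

Request:
{"method": "jog_arm", "body": {
  "moves": [
    {"xyz": [0.1, 0.65, 0], "twist": [0, 0, 0], "grip": 1},
    {"xyz": [0.2, 1.3, 0], "twist": [0, 0, 0], "grip": 1},
    {"xyz": [0.3, 2, 0], "twist": [0, 0, 0], "grip": 1},
    {"xyz": [0.4, 2.6, 0], "twist": [0, 0, 0], "grip": 1},
    {"xyz": [0.43, 2.93, 0.1], "twist": [0, 0, 0], "grip": 1}
  ]
}}

```text
clock: 22.15
position: [0.514, -0.3519, 0.2915]
ee_rot: [3.131, -0.247, -0.002]
force: [0.3, 0.6, -7.9]
width: 0.149
```

Request:
{"method": "jog_arm", "body": {
  "moves": [
    {"xyz": [0, 0, 0.4], "twist": [0, 0, 0], "grip": 1},
    {"xyz": [0, 0, 0.9], "twist": [0, 0, 0], "grip": 1},
    {"xyz": [0, 0, 1.4], "twist": [0, 0, 0], "grip": 1},
    {"xyz": [0, 0, 1.9], "twist": [0, 0, 0], "grip": 1},
    {"xyz": [0, 0, 2.2], "twist": [0, 0, 0], "grip": 1}
  ]
}}

```text
clock: 22.78
position: [0.5141, -0.3485, 0.1578]
ee_rot: [-3.131, 0.243, 0.005]
force: [0.1, 0.7, -7.3]
width: 0.15
```

```bash
python3 - <<'E'
from h import *
s=arm.observe();print(s["clock"],s["joints"].round(3),s["position"],s["width"],s["force"].round(1),rel([.5149,-.3502,.135],down(-9)))
a=snap("scene","s11");t=snap("top","t11")
cv2.imwrite("pics/c11.png",np.hstack([cv2.resize(a[120:270,70:220],(400,400),interpolation=2),cv2.resize(t[100:230,305:435],(400,400),interpolation=2)]))
H,S,V=cv2.split(cv2.cvtColor(t,40));brd=((H>18)&(H<32)&(V>190)&(S<150));print(brd[110:220,320:420].sum())
E
```

```text
22.775 [-0.074  0.656  0.935  1.725 -0.591  1.074 -0.667] [ 0.51410955 -0.34851782  0.15781125] 0.14986261392825614 [ 0.1  0.7 -7.3] (array([0.019, 0.026, 0.38 ]), array([-0.007,  0.019,  0.013]))
861
```

View pics/c11.png

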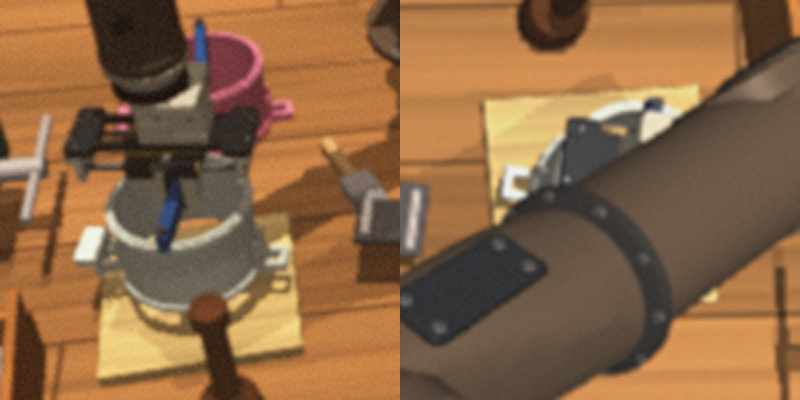

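Request:
{"method": "jog_arm", "body": {
  "moves": [
    {"xyz": [0.01, 0.02, 0.2], "twist": [0, 0, 0], "grip": 1},
    {"xyz": [0.01, 0.02, 0.4], "twist": [0, 0, 0], "grip": 1},
    {"xyz": [0.01, 0.02, 0.52], "twist": [0, 0, 0], "grip": 1},
    {"xyz": [0.01, 0.02, 0.56], "twist": [0, 0, 0], "grip": 1},
    {"xyz": [0.01, 0.02, 0.56], "twist": [0, 0, 0], "grip": 1}
  ]
}}

```text
clock: 23.5
position: [0.5152, -0.3507, 0.1264]
ee_rot: [-3.132, 0.243, 0.001]
force: [-0.2, -0.1, -6.9]
width: 0.153
```

```bash
python3 st.py
```

```text
23.5 tcp [ 0.5152 -0.3507  0.1264] w 0.153 F [-0.2 -0.1 -6.9] M [-0.02  0.15 -0.  ]
tip y,x,z: -0.348 0.2386 0.1098 yaw -8.87 pitch up -0.03 roll -0.01
underside z at heel 0.1097
```

Request:
{"method": "jog_arm", "body": {
  "moves": [
    {"xyz": [0, 0, 0.03], "twist": [0, 0, 0], "grip": 1},
    {"xyz": [0, 0, 0.06], "twist": [0, 0, 0], "grip": 1},
    {"xyz": [0, 0, 0.09], "twist": [0, 0, 0], "grip": 1},
    {"xyz": [0, 0, 0.12], "twist": [0, 0, 0], "grip": 1},
    {"xyz": [0, 0, 0.12], "twist": [0, 0, 0], "grip": 1}
  ]
}}

```text
clock: 24.12
position: [0.5151, -0.3505, 0.119]
ee_rot: [-3.132, 0.243, 0.001]
force: [0.1, 0.1, -8.0]
width: 0.147
```

Request:
{"method": "jog_arm", "body": {
  "moves": [
    {"xyz": [0, 0, 0.02], "twist": [0, 0, 0], "grip": 1},
    {"xyz": [0, 0, 0.04], "twist": [0, 0, 0], "grip": 1},
    {"xyz": [0, 0, 0.04], "twist": [0, 0, 0], "grip": 1}
  ]
}}

```text
clock: 24.5
position: [0.5151, -0.3506, 0.1167]
ee_rot: [-3.132, 0.243, 0.001]
force: [0.7, -1.2, -7.0]
width: 0.152
```

Request:
{"method": "jog_arm", "body": {
  "moves": [
    {"xyz": [0, 0, 0.015], "twist": [0, 0, 0], "grip": 1},
    {"xyz": [0, 0, 0.03], "twist": [0, 0, 0], "grip": 1},
    {"xyz": [0, 0, 0.03], "twist": [0, 0, 0], "grip": 1},
    {"xyz": [0, 0, 0.03], "twist": [0, 0, 0], "grip": 1}
  ]
}}

```text
clock: 25.0
position: [0.5152, -0.3509, 0.1152]
ee_rot: [3.132, -0.243, -0.0]
force: [-0.5, -0.1, -3.8]
width: 0.149
```

Request:
{"method": "jog_arm", "body": {
  "moves": [
    {"xyz": [0, 0, 0.015], "twist": [0, 0, 0], "grip": 1},
    {"xyz": [0, 0, 0.015], "twist": [0, 0, 0], "grip": 1},
    {"xyz": [0, 0, 0.015], "twist": [0, 0, 0], "grip": 1},
    {"xyz": [0, 0, 0.015], "twist": [0, 0, 0], "grip": 1}
  ]
}}

```text
clock: 25.5
position: [0.5152, -0.3511, 0.115]
ee_rot: [3.132, -0.244, 0.0]
force: [-3.3, 1.3, 5.6]
width: 0.147
```

Request:
{"method": "jog_arm", "body": {
  "moves": [
    {"xyz": [0, 0, 0.015], "twist": [0, 0, 0], "grip": 0.5},
    {"xyz": [0, 0, 0.015], "twist": [0, 0, 0], "grip": 0.3},
    {"xyz": [0, 0, 0], "twist": [0, 0, 0], "grip": 0},
    {"xyz": [0, 0, 0], "twist": [0, 0, 0], "grip": -0.2},
    {"xyz": [0, 0, 0], "twist": [0, 0, 0], "grip": -0.2}
  ]
}}

```text
clock: 26.12
position: [0.5152, -0.3506, 0.1141]
ee_rot: [-3.132, 0.243, 0.001]
force: [-0.3, -0.1, 0.2]
width: 0.587
```

Request:
{"method": "jog_arm", "body": {
  "moves": [
    {"xyz": [0, 0, -0.3], "twist": [0, 0, 0], "grip": -0.2},
    {"xyz": [0, 0, -0.9], "twist": [0, 0, 0], "grip": -0.2},
    {"xyz": [0, 0, -1.7], "twist": [0, 0, 0], "grip": -0.2},
    {"xyz": [0, 0, -2.6], "twist": [0, 0, 0], "grip": -0.2},
    {"xyz": [0, 0, -3.4], "twist": [0, 0, 0], "grip": -0.2}
  ]
}}

```text
clock: 26.75
position: [0.5149, -0.3511, 0.3215]
ee_rot: [3.131, -0.244, 0.001]
force: [-0.3, -0.9, -0.1]
width: 0.6
```

Request:
{"method": "jog_arm", "body": {
  "moves": [
    {"xyz": [-0.6, -0.9, 0], "twist": [0, 0, 0], "grip": -0.2},
    {"xyz": [-1.2, -1.8, 0], "twist": [0, 0, 0], "grip": -0.2},
    {"xyz": [-1.6, -2.8, 0], "twist": [0, 0, 0], "grip": -0.2},
    {"xyz": [-1.6, -3.6, 0], "twist": [0, 0, 0], "grip": -0.2},
    {"xyz": [-1.6, -3.6, 0], "twist": [0, 0, 0], "grip": -0.2}
  ]
}}

```text
clock: 27.38
position: [0.4546, -0.1161, 0.3185]
ee_rot: [-3.13, 0.225, 0.001]
force: [0.5, -0.1, 0.0]
width: 0.601
```

```bash
python3 - <<'E'
from h import *
s=arm.observe();print(s["clock"],s["joints"].round(3),s["position"],s["width"],s["force"].round(1))
im=snap("top","t12");sc=snap("scene","s12");H,S,V=cv2.split(cv2.cvtColor(im,40))
def rep(n,m,box,z):
    k=np.zeros(V.shape,np.uint8);x0,y0,x1,y1=box;k[y0:y1,x0:x1]=m[y0:y1,x0:x1]
    c=max(cv2.findContours(k,0,1)[0],key=cv2.contourArea);r=cv2.minAreaRect(c);w=ray("top",cv2.boxPoints(r),z)
    e=max([w[1]-w[0],w[2]-w[1]],key=np.linalg.norm);print(n,ray("top",r[0],z)[0].round(4),np.linalg.norm(e).round(3),np.degrees(np.arctan2(e[1],e[0])).round(1))
red=((H<8)|(H>172))&(S>170)&(V>100)
rep("red",red,(100,110,175,250),.02);rep("bar",red|((V>150)&(S<60)),(118,140,165,240),.012)
rep("lift",(H>100)&(H<125)&(S>120),(325,115,420,215),.134)
o=cv2.imread("pics/t0.png")
d=cv2.absdiff(im,o).max(2);d=(cv2.medianBlur(d,5)>45).astype(np.uint8)
for c in cv2.findContours(d,0,1)[0]:
    if cv2.contourArea(c)>25: print("changed",cv2.boundingRect(c))
E
```

```text
27.375 [-0.899  0.178  1.241  1.866 -0.182  1.225 -1.314] [ 0.45462861 -0.11608249  0.31852767] 0.60053877531031 [ 0.5 -0.1  0. ]
red [0.4038 0.375  0.02  ] 0.146 -178.5
bar [0.4039 0.3771 0.012 ] 0.147 -178.5
lift [ 0.56  -0.355  0.134] 0.052 -1.9
changed (0, 359, 56, 25)
changed (247, 350, 10, 15)
changed (252, 314, 44, 33)
changed (0, 284, 237, 100)
changed (129, 203, 13, 30)
changed (131, 145, 21, 49)
changed (221, 124, 194, 260)
```

Request:
{"method": "jog_arm", "body": {
  "moves": [
    {"xyz": [0, -0.9, -0.3], "twist": [0, 0, 0], "grip": -0.2},
    {"xyz": [0, -1.8, -0.5], "twist": [0, 0, 0], "grip": -0.2},
    {"xyz": [0, -2.7, -0.5], "twist": [0, 0, 0], "grip": -0.2},
    {"xyz": [0, -3.4, -0.5], "twist": [0, 0, 0], "grip": -0.2},
    {"xyz": [0, -3.4, -0.5], "twist": [0, 0, 0], "grip": -0.2}
  ]
}}

```text
clock: 28.1
position: [0.4861, 0.0802, 0.3483]
ee_rot: [3.131, -0.241, -0.0]
force: [0.7, -0.7, 0.2]
width: 0.601
```

```bash
python3 - <<'E'
from h import *
s=arm.observe();print(s["clock"],s["joints"].round(3),s["position"],s["dq"].round(2).max())
im=snap("top","t13");snap("scene","s13");H,S,V=cv2.split(cv2.cvtColor(im,40))
def rep(n,m,box,z):
    k=np.zeros(V.shape,np.uint8);x0,y0,x1,y1=box;k[y0:y1,x0:x1]=m[y0:y1,x0:x1]
    c=max(cv2.findContours(k,0,1)[0],key=cv2.contourArea);r=cv2.minAreaRect(c);w=ray("top",cv2.boxPoints(r),z)
    e=max([w[1]-w[0],w[2]-w[1]],key=np.linalg.norm);print(n,ray("top",r[0],z)[0].round(4),np.linalg.norm(e).round(3),np.degrees(np.arctan2(e[1],e[0])).round(1))
rep("lift",(H>100)&(H<125)&(S>120),(325,115,420,215),.134)
o=cv2.imread("pics/t0.png");d=cv2.absdiff(im,o).max(2);d=(cv2.medianBlur(d,5)>45).astype(np.uint8)
for c in cv2.findContours(d,0,1)[0]:
    if cv2.contourArea(c)>25: print("changed",cv2.boundingRect(c))
E
```

```text
28.1 [-1.235  0.211  1.191  1.764 -0.202  1.304 -1.722] [0.486122   0.08016269 0.34833165] 0.06
lift [ 0.5165 -0.3486  0.134 ] 0.139 -8.0
changed (0, 360, 56, 24)
changed (263, 347, 11, 9)
changed (205, 347, 29, 37)
changed (293, 345, 7, 16)
changed (205, 335, 8, 7)
changed (224, 333, 11, 6)
changed (244, 299, 8, 8)
changed (129, 203, 13, 30)
changed (131, 145, 21, 49)
changed (337, 134, 78, 59)
changed (0, 131, 301, 253)
changed (178, 111, 28, 17)
changed (206, 110, 42, 25)
```

```bash
python3 -c "
from cell import arm
print(arm.sign_off())"
```

```text
the job is handed in; nothing more can be done
None
```

The flask is off its jammed pin and standing in the middle of the plywood board, and the pry bar is back on the rubber mat. I handed the job in at about 28 s of the 72 s allowed.

**What I did**
- **Prying:** I slid the pry bar's tip about 16 mm under the lug, with the blade bearing on the heel bar, and swung it 15°. The lug rose about 7 mm. With the bar levelled again, the ear stayed about 3 mm up on the sprung jaws.
- **Pry bar:** I laid it near the middle of the mat.
- **Flask:** I lifted it straight up by the blue bar to about 120 mm, with no resistance beyond its own weight of about 7.5 N. I then set it down using the force reading and opened the gripper.

**What the last checks showed**
- **Flask position:** The lifting bar measured at (0.5165, -0.3486), about 2 mm from the board centre (0.5149, -0.3502). Its direction is unchanged, about -8°.
- **Pry bar:** Its shank measured at (0.404, 0.375), on the mat and level with it to a few degrees.
- **Bystanders:** The before-and-after comparison showed no change I could put down to anything but the flask, the pry bar, and the arm and its shadow. Small changes next to the mallet appeared only in the last top view, and I took them for the arm or its shadow. The arm hid part of the bench, so the brush is not fully confirmed.

**Doubts**
- The wrist force hardly rose during prying, by about 5 N at the handle, so I judged the release from pictures and the free lift.
- The moment before release, the force on the tool was about 6 N upward, so the flask was pressed onto the board slightly harder than its own weight.
- "Upright" rests on the level tool at set-down. I did not look at a picture of the flask after letting go.

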